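# Hang the ear defenders on the bar under the reagent shelf

### The arm

A 6-joint arm with a two-finger parallel gripper is mounted at the origin on the work surface. World frame = base frame: x ahead of the robot, y to its left, z up, the work surface at z = 0. Lengths are in m, angles in degrees, forces in N, time in s.
With the tool pointing down it reaches from about 0.4 to 0.825 m from the base axis. Payload 7 kg.
Tool frame: the origin (TCP) lies on the front face of the gripper's body, between the roots of the fingers; the fingertips stand 66 mm ahead of it and the grasp point (between the pads) lies 47 mm ahead of it; z points along the fingers, y is the line along which they close (so a half turn about z gives the same grasp; the last joint's range is limited). The gripper opens to 88 mm and grips with 3 to 60 N. Pads are 19 mm wide; open, the fingers measure 130 mm over their backs; the gripper's body (78 mm by 193 mm) begins 47 mm behind the grasp point.
Start: joints at [83.658, 20.546, 0.682, 0, -70.136, -16.507], TCP at [0.262, 0.622, 0.292] pointing down, gripper open.
Joint ranges: [-176.03, 176.03], [-82.01, 121.73], [-58.28, 71.71], [-173.87, 95.51], [-174.79, -0.11], [-173.66, 173.66]. Speed limits (degrees/s): [136.94, 136.94, 172.46, 180, 180, 180].

### API

Orientations are given as [roll, pitch, yaw] about the fixed x, y, z axes, in that order (R = Rz(yaw) Ry(pitch) Rx(roll)).
In Python, from plant import ctrl gives the robot as it stands.
- The arm moves only by the tool send_rows, never from a script. Its argument "deltas" is a list of rows, each a list of 2 entries, a list of its own where there are three numbers: the shift along the tool's x, y, z each as a share of 800 mm, from -1 to 1, then the turn about the tool's z as a share of 90 degrees, from -1 to 1. A call has exactly 5 rows; each row is the pose to reach, as a shift and turn from the pose commanded when the call began, along the tool's axes at that moment; what a row does not reach only later rows make up. A row lasts 1/12 s, in which the tool goes at most 41.7 mm and 7.16 degrees, less where a joint would pass 70% of its speed; a pose out of reach is approached as far as the arm can. A call with a number of a shift or a turn outside -1 to 1 is refused whole. A call with a gripper value outside its range is refused whole. "gripper" is the opening, from 0 (shut) to 1 (fully open), set as the call begins (left out, the last holds). The fingers move at their own pace and stop on an object; the grip force is fixed at half the most. Time passes only in rows, so rows that repeat a pose let the fingers close, or fill a call up. It gives the time, the measured TCP pose, the force, the opening and the grip force at its end, in the units of the state.
- ctrl.get_obs(): the state, without advancing time (a new reading comes with each control period).
- ctrl.snapshot(name): name is "scene" or "top"; returns a dict with "color" (420x560x3 uint8, red, green, blue), "vertical_fov" (degrees; the focal length in pixels is half the picture's height over the tangent of half this angle, whatever the lens; pixels are square), "cx", "cy" (the principal point, pixels), "k1" (the pictures are not rectified: a ray, as slopes to the right and down, at radius r is drawn at 1 + k1 r^2 times it, then the intrinsics apply), "rvec" (rotation vector, rad) and "tvec" (3), from world to camera coordinates, as OpenCV has them. Camera axes: x right, y down, z forward; pixel columns grow to the right and rows downward; lengths in m; the calibration is good to about 2 mm. A picture is of the moment at which its call begins. There is no depth.
- ctrl.close_job(): hands the job in; it is judged then, once.
Trained networks look in a picture, given as the dict that the camera call returned (one of the last four; its "shot" number tells which), for a name from the list of things; names that differ only in an ending like _2 or _b are one class to them, and where a whole thing is asked for, a point or a joint stands for the part that bears it (a point fixed in the world has none). Each returns a list of dicts, best first, with "conf" (0 to 1); they miss things now and then, are a little off and sometimes report something else, mostly with a low value. They report only what shows in the picture. A call takes as long as a camera call. They do not tell look-alikes from the thing itself.
- ctrl.boxes_of(picture, thing): "xy" ([column, row] as shares, 0 to 1, of the picture: columns of its width, rows of its height, amid what is visible of it).
- ctrl.cut_out(picture, thing): "pixels" (420x560 bool, what is visible of it) and "xy" ([column, row] as shares, 0 to 1, of the picture: columns of its width, rows of its height, amid what is visible of it).
The state is a dict: "clock": time; "joint_pos": joint angles; "qvel": joint speeds; "tau": joint torques, N m; "tool_pos": TCP position; "orientation": TCP orientation; "force": force on the tool from outside, world axes, zero at the start; "moment": the same for the moment, N m; "opening": finger opening in m; "gripper_force": force on a finger pad.
Only numpy, scipy, OpenCV 4.12 (cv2) and the standard library are available. Lean on these libraries where they do the work, as an engineer would, in place of code of your own. Each camera call takes 0.05 s, during which the arm holds its last target. There are 200 camera calls.

### The job

Put away the ear defenders that stand on the bench: slip them onto the steel bar under the glass shelf from its free end and lower them on beside the pair already there, so that the padded band rests on the bar with one cup on either side and they hang free. Do not drop them, do not knock the glass shelf, and leave the other pair and everything on the bench where it is.

Things in the scene. Friction and masses are not known exactly. Their poses are not given: they have to be found in the camera images.
- muffs_mid (a point): Ear defenders to hang up: rigid grey and black pair, 0.2-0.33 kg, standing on their two cups, headband on top; 186 mm over the cups (x), 72 mm wide (y), 196 mm high. Point: on the middle axis, 98 mm above the foot. x: from cup to cup (ends alike, a half turn makes no difference); y: across the band's width; z: up. Cups reach from x = 48 to 93 mm on each side, 90 mm up from the foot.
- muffs_crown (a point): Same pair, same axes: middle of the band's underside at the crown, 86 mm above muffs_mid; this comes to lie on the bar. The band is a half circle in the x-z plane, middle radius 75 mm, centre 69 mm below this point. Within 70 degrees of the crown it is padded, 32 mm wide (y), 12 mm thick, and can be gripped across the 32 mm at the crown or down a shoulder of the arch.
- muffs: Same pair, same axes: the middle of their foot, 98 mm below muffs_mid. The opening under the band is 140 mm wide at the arch's centre, 96 mm between the cups. Nothing flexes.
- bar_mid (a point): Level round dark steel bar under the glass shelf, 16 mm thick, 220 mm long, axis 250 mm above the bench. Point: on its axis at mid-length. y: along the bar to its free end (y = +110 mm), which has a 24 mm round cap 5 mm thick; the root is fixed to an upright of the shelf at y = -110 mm. x: level, in under the shelf; z up. Past the free end the space is open for 160 mm, to the other upright.
- bar: The same bar, same point and axes as bar_mid. The two uprights are 50 mm (x) by 30 mm (y), their fronts 10 mm in front of the bar's axis (x = -10 mm). The shelf's front is on the -x side of the bar; things come in from there.
- shelf_edge (a point): Fixed glass shelf with metal rim above the bar: lower front edge, middle of the shelf; at x = -61, y = +80, z = +155 mm from bar_mid, axes as bar_mid. 454 mm long (y), 192 mm deep (to x = +192 from here), 18 mm thick, bottles on top. A gripper pointing straight down does not fit over the bar; one leaning back out of the shelf's front by 35 to 45 degrees does.
- shelf: The same shelf, same axes; origin on the bench 405 mm below shelf_edge and 61 mm further in (x).
- hung_mid (a point): The other pair of ear defenders, just like the first, hanging on the bar near its root, a cup on either side. Same point and axes as muffs_mid. To be left hanging where it is; it covers about 36 mm of the bar to each side of its point.
- tipbox_mid (a point): Blue pipette-tip box, 122 x 85 x 60 mm, its centre. To be left alone.
- bottle_mid (a point): Amber reagent bottle with blue cap, 70 mm in diameter, 150 mm high, its centre. To be left alone.
- beaker_mid (a point): Glass beaker, 70 mm in diameter, 90 mm high, its centre. To be left alone.
- tuberack_mid (a point): White tube rack with small capped tubes, 100 x 200 x 48 mm, its centre. To be left alone.
- castray_mid (a point): Clear gel casting tray with a white comb across it, 100 x 134 mm, 44 mm high, standing on the bench below the bar, its centre. To be left alone.
Mind the look-alikes: they are no part of the job. What is shaped like the muffs but orange is not meant.

How it is judged:
By the outcome, as a careful person would: the job done as asked, in the order asked, and still so for the second after the job is handed in, with the robot touching nothing.
It also fails if it takes over 48 s, if anything falls off the work surface, if the arm or the gripper's body presses on something with over 40 N, if the wrist force passes 120 N, or if a joint passes its speed limit or range.

## Working session

There is one attempt and no reset: what is moved stays moved. The work goes in short steps, Python scripts to look and compute and a tool call to move; the robot and the scene stay as the last step left them, time stands still between calls to the robot, and variables do not carry over. Pictures are saved under pics/ and viewed, at most 10 in all, crops included, and the job is handed in when it is done.

Besides the shell and the picture viewer there is one more tool, called after "Request:" as name(argument=value, ...) on one line, values as JSON. send_rows: Moves the arm, as the interface text tells. Shift numbers are shares of 800 mm and turn numbers shares of 90 degrees, none past 1 either way. Its arguments: {"type":"object","properties":{"deltas":{"type":"array","items":{"type":"array"}},"gripper":{"type":"number"}},"required":["deltas"]}

```bash
mkdir -p pics; ls
cat > h.py <<'E'
import numpy as np,cv2
from plant import ctrl
def P(s,X):
    X=np.atleast_2d(X).astype(float); R=cv2.Rodrigues(np.array(s['rvec'],float))[0]
    c=X@R.T+np.array(s['tvec'],float).ravel(); u=c[:,:2]/c[:,2:]
    f=210/np.tan(np.radians(s['vertical_fov'])/2)
    return u*(1+s['k1']*(u**2).sum(1,keepdims=True))*f+[s['cx'],s['cy']]
def ray(s,p):
    f=210/np.tan(np.radians(s['vertical_fov'])/2)
    d=(np.array(p,float)-[s['cx'],s['cy']])/f; u=d.copy()
    for _ in range(20): u=d/(1+s['k1']*(u@u))
    R=cv2.Rodrigues(np.array(s['rvec'],float))[0]
    o=-R.T@np.array(s['tvec'],float).ravel(); v=R.T@np.r_[u,1]; return o,v/np.linalg.norm(v)
def atz(s,p,z):
    o,v=ray(s,p); return o+v*(z-o[2])/v[2]
def tri(s1,p1,s2,p2):
    A=[];b=[]
    for s,p in((s1,p1),(s2,p2)):
        o,v=ray(s,p);M=np.eye(3)-np.outer(v,v);A.append(M);b.append(M@o)
    x=np.linalg.lstsq(np.vstack(A),np.hstack(b),rcond=None)[0]
    return x,np.linalg.norm(P(s1,x)[0]-p1)
def save(s,n): cv2.imwrite('pics/'+n,s['color'][:,:,::-1])
E
python3 - <<'E'
from h import *
np.set_printoptions(precision=3,suppress=True)
a=ctrl.snapshot('scene');b=ctrl.snapshot('top')
im=np.hstack([a['color'],b['color']])
save(a,'scene.png');save(b,'top.png')
import pickle;pickle.dump((a,b),open('s.pkl','wb'))
for n in ['muffs_mid','muffs_crown','bar_mid','shelf_edge','hung_mid','castray_mid','tipbox_mid','bottle_mid','beaker_mid','tuberack_mid','bar']:
    for s,k in((a,'s'),(b,'t')):
        print(n,k,[(round(d['conf'],2),(np.array(d['xy'])*[560,420]).round(1)) for d in ctrl.boxes_of(s,n)])
for s in(a,b): print(ray(s,(280,210)),s['vertical_fov'],s['k1'])
E
```

```text
pics
muffs_mid s [(0.98, array([226. , 314.2]))]
muffs_mid t [(0.8, array([379.4, 208.7])), (0.73, array([382.3, 298.8]))]
muffs_crown s [(0.79, array([133.7, 277.9])), (0.72, array([226.2, 314.3]))]
muffs_crown t [(0.95, array([379.7, 208.8])), (0.57, array([382. , 294.8])), (0.27, array([170.2, 219.9]))]
bar_mid s []
bar_mid t [(0.63, array([381.7, 210.1]))]
shelf_edge s [(0.75, array([343.6, 240. ])), (0.73, array([374.5, 125.5]))]
shelf_edge t [(0.9, array([297.3, 123.3]))]
hung_mid s [(0.95, array([308.4, 311.9]))]
hung_mid t [(0.64, array([344.4, 156.3]))]
castray_mid s [(0.6, array([304.1, 250.2]))]
castray_mid t [(0.79, array([297., 184.]))]
tipbox_mid s [(0.8, array([288.5, 384.3]))]
tipbox_mid t [(0.33, array([347.9, 155.5]))]
bottle_mid s [(0.6, array([320.5, 109.3]))]
bottle_mid t [(0.56, array([169.7, 218.2]))]
beaker_mid s []
beaker_mid t [(0.78, array([170.4, 173.6])), (0.52, array([295.3, 183. ])), (0.44, array([173.2, 217.8]))]
tuberack_mid s [(0.74, array([397.6, 207. ]))]
tuberack_mid t [(0.58, array([219. , 139.2]))]
bar s []
bar t []
(array([ 0.579, -0.324,  1.213]), array([-0.105,  0.27 , -0.957])) 54.86555362039752 -0.014440205626494444
(array([ 0.114, -0.04 ,  1.795]), array([ 0.198,  0.017, -0.98 ])) 43.510740584994224 -0.08077285404138705
```

View pics/scene.png

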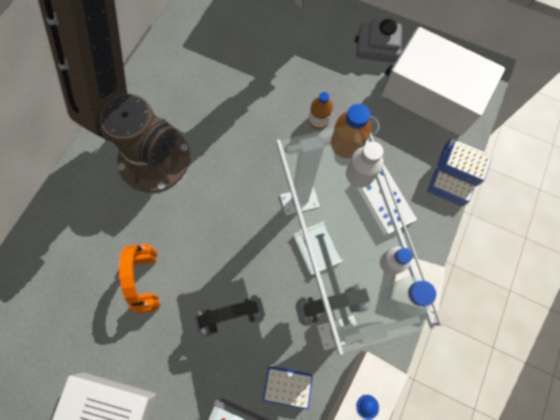

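View pics/top.png

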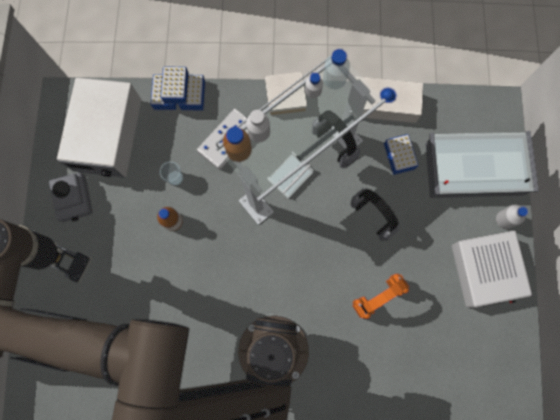

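The scene view shows the dark muffs standing at about (228,313), the orange look-alike at (137,278), and the hung pair under the glass at (335,303). In the top view they are at (378,210), (382,298) and (340,135). The grey/black standing pair is the one meant, since the orange pair is excluded and the other one hangs on the bar. I'll confirm that in an enlarged crop.

Run:
```python
from h import *
import pickle
a,b=pickle.load(open('s.pkl','rb'))
A=cv2.resize(a['color'][125:365,180:450],None,fx=2.5,fy=2.5,interpolation=cv2.INTER_CUBIC)  # 675x600
B=cv2.resize(b['color'][40:245,225:430],None,fx=2.9,fy=2.9,interpolation=cv2.INTER_CUBIC)
cv2.imwrite('pics/A.png',A[:,:,::-1]);cv2.imwrite('pics/B.png',B[:,:,::-1])
s=ctrl.snapshot('scene');t=ctrl.snapshot('top')
M={}
for n in['muffs','hung_mid','shelf','bar']:
  for q,k in((s,'s'),(t,'t')):
    r=ctrl.cut_out(q,n)
    M[n,k]=r
    for d in r: print(n,k,round(d['conf'],2),(np.array(d['xy'])*[560,420]).round(),d['pixels'].sum())
pickle.dump((s,t,M),open('m.pkl','wb'))
```

```text
muffs s 0.92 [132. 274.] 1594
muffs s 0.85 [228. 313.] 1395
muffs t 0.67 [381. 210.] 940
muffs t 0.66 [381. 298.] 898
hung_mid s 0.81 [307. 310.] 641
hung_mid s 0.41 [375. 127.] 137
hung_mid t 0.9 [347. 154.] 517
shelf s 0.91 [345. 237.] 16880
shelf s 0.34 [322. 111.] 634
shelf t 0.55 [298. 125.] 8883
bar t 0.56 [380. 210.] 970
```

View pics/A.png

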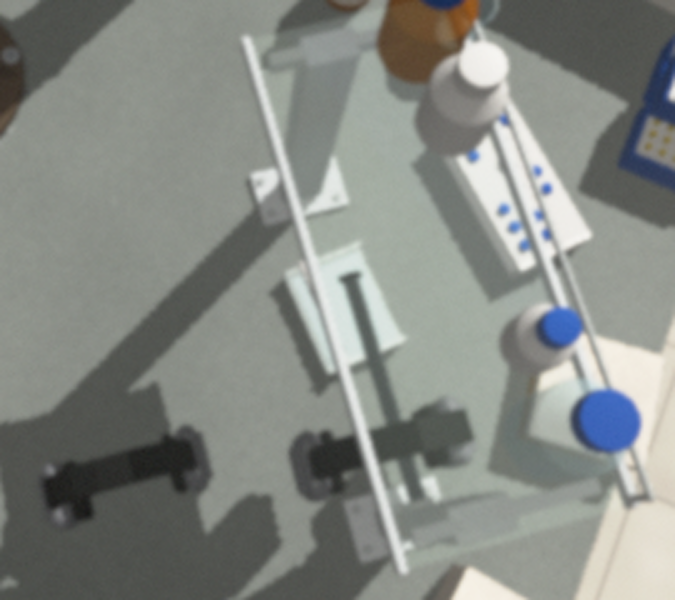

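View pics/B.png

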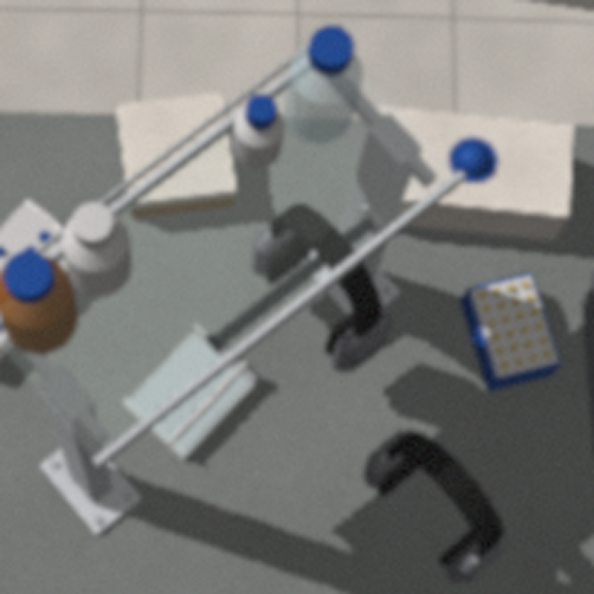

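```bash
cat > fit.py <<'E'
from h import *
import pickle
from scipy.optimize import minimize,least_squares
np.set_printoptions(precision=4,suppress=True)
s,t,M=pickle.load(open('m.pkl','rb'))
# shelf: tri
obs=[(s,(278.4,140.2),(-.061,.307,.16)),(s,(341.6,353.8),(-.061,-.147,.16)),(s,(320,235.4),(0,.11,.005)),(s,(347.2,323),(0,-.11,0)),
     (t,(258.4,198.6),(-.061,.307,.16)),(t,(299.1,157.9),(0,.11,.005)),(t,(388.8,98.6),(-.061,-.147,.16))]
for i,j,n in((0,4,'rim free'),(1,6,'rim root'),(2,5,'bar free')): print(n,*tri(s,obs[i][1],t,obs[j][1]))
def T(p,X):
    c,q=np.cos(p[2]),np.sin(p[2]);X=np.atleast_2d(X);return np.c_[p[0]+c*X[:,0]-q*X[:,1],p[1]+q*X[:,0]+c*X[:,1],X[:,2]]
def res(p): return np.hstack([P(c,T(p,np.array(x)+[0,0,.25]))[0]-u for c,u,x in obs])
best=min((least_squares(res,[.5,-.2,y],loss='soft_l1') for y in np.arange(-3,3,1)),key=lambda r:r.cost)
print('bar pose',best.x[:2],np.degrees(best.x[2]),res(best.x).reshape(-1,2))
# muffs cloud
th=np.radians(np.linspace(-90,90,90));pts=[]
for r in(.069,.075,.081):
  for w in np.linspace(-.016,.016,9): pts.append(np.c_[r*np.sin(th),0*th+w,.115+r*np.cos(th)])
g=np.linspace(0,1,14)
for sg in(-1,1):
  X,Y,Z=np.meshgrid(.048+.045*g,(g-.5)*2,(g-.5)*2);k=(Y**2+Z**2)<=1.05
  pts.append(np.c_[sg*X[k],.036*Y[k],.045+.045*Z[k]])
C=np.vstack(pts)
def sil(c,X):
    m=np.zeros((420,560),np.uint8)
    for u in P(c,X): cv2.circle(m,(int(round(u[0]*4))//4,int(round(u[1]*4))//4),1,1,-1)
    return cv2.morphologyEx(m,cv2.MORPH_CLOSE,np.ones((5,5)))>0
def pick(k,xy): return min(M['muffs',k],key=lambda d:np.hypot(*(np.array(d['xy'])*[560,420]-xy)))['pixels']
ms,mt=pick('s',(228,313)),pick('t',(381,210))
def cost(p):
    p=[p[0],p[1],p[2]]
    a,b=sil(s,T(p,C)),sil(t,T(p,C));return 2-(a&ms).sum()/(a|ms).sum()-(b&mt).sum()/(b|mt).sum()
p0=atz(s,(228,313),.15);print(p0)
def gs(p0):
  return min((minimize(cost,[p0[0],p0[1],y],method='Nelder-Mead',options=dict(initial_simplex=np.array([[p0[0],p0[1],y],[p0[0]+.02,p0[1],y],[p0[0],p0[1]+.02,y],[p0[0],p0[1],y+.2]]))) for y in np.radians([-60,-30,0,30,60,90])),key=lambda r:r.fun)
r=gs(p0);print('muffs',r.x[:2],np.degrees(r.x[2]),r.fun)
bp=best.x
# hung band midpoint: crown px in A -> on z=.27
print('hung crown est', atz(s,(180+388/2.5,125+440/2.5),.27))
pickle.dump((bp,r.x),open('pose.pkl','wb'))
# overlay
o=s['color'].copy();q=t['color'].copy()
for c,im in((s,o),(t,q)):
    m=sil(c,T(r.x,C)).astype(np.uint8);cv2.drawContours(im,cv2.findContours(m,0,1)[0],-1,(255,255,0),1)
    for y0 in(-.11,.11): cv2.circle(im,tuple(P(c,T(bp,[0,y0,.25]))[0].astype(int)),2,(255,0,0),-1)
    for y0 in(-.06,-.07):
        H=C.copy()+[0,y0,.074];H=T(bp,H);m=sil(c,H).astype(np.uint8);cv2.drawContours(im,cv2.findContours(m,0,1)[0],-1,(0,255,0),1)
    for y0 in(-.147,.307): cv2.circle(im,tuple(P(c,T(bp,[-.061,y0,.405]))[0].astype(int)),2,(255,0,0),-1)
I=np.hstack([cv2.resize(o[125:365,190:360],None,fx=2.35,fy=2.35),cv2.resize(q[60:260,250:420],None,fx=2.35,fy=2.82)])
cv2.imwrite('pics/ov.png',I[:,:,::-1])
E
python3 fit.py
```

```text
rim free [0.4216 0.0417 0.4197] 0.31023282378737105
rim root [ 0.7053 -0.305   0.4535] 1.9943049767396488
bar free [ 0.5893 -0.0684  0.2522] 0.20782980368188506
bar pose [ 0.6642 -0.1508] 40.38627605355899 [[-0.596   0.7048]
 [-1.2693  0.1039]
 [ 1.9001 -0.2232]
 [ 2.1865  3.5128]
 [-0.3408  1.9628]
 [-0.3007 -1.278 ]
 [-4.8402  2.8289]]
[ 0.4605 -0.3286  0.15  ]
muffs [ 0.4582 -0.3312] 40.44188023078414 0.43671544379778793
hung crown est [ 0.6816 -0.1988  0.27  ]
```

View pics/ov.png

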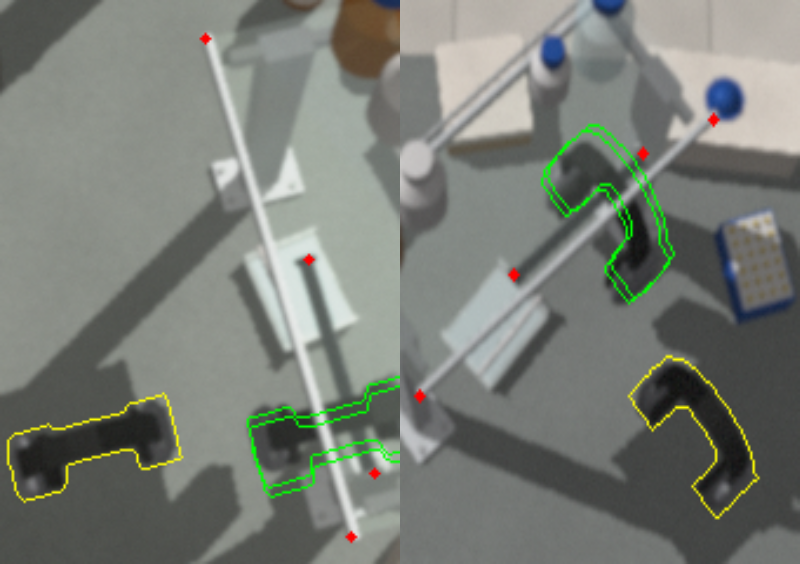

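Run:
```python
from h import *
import pickle
from scipy.optimize import least_squares,minimize
np.set_printoptions(precision=4,suppress=True)
print(ctrl.get_obs())
s,t,M=pickle.load(open('m.pkl','rb'))
print('rimroot',atz(s,(341.6,353.8),.42),'rimfree',atz(s,(278.4,140.2),.42))
print('barroot?',atz(s,(347.2,323),.25),'barfree',atz(s,(320,235.4),.25),atz(t,(299.1,157.9),.25))
```

```text
{'clock': 1.7, 'joint_pos': array([ 83.6571,  20.5452,   0.6811,  -0.0012, -70.1358, -16.5068]), 'qvel': array([ 0.0113, -0.0085,  0.0302,  0.0769,  0.0398,  0.037 ]), 'tau': array([ -0.    , -58.2368,  29.3299,   7.0028,   0.0126,   0.    ]), 'tool_pos': array([0.2621, 0.622 , 0.2922]), 'orientation': array([179.9998,   0.0011, -22.85  ]), 'force': array([ 0.5388, -0.6463, -0.2068]), 'moment': array([ 0.0379, -0.0698, -0.0522]), 'gripper_force': 0.0, 'opening': 0.08754562025033498}
rimroot [ 0.7133 -0.3014  0.42  ] rimfree [0.4212 0.041  0.42  ]
barroot? [ 0.7279 -0.2296  0.25  ] barfree [ 0.589  -0.0682  0.25  ] [ 0.5904 -0.0681  0.25  ]
```

Request:
send_rows(deltas=[[[0.05,-0.015,-0.045],0],[[0.09,-0.03,-0.09],0],[[0.13,-0.045,-0.13],0],[[0.17,-0.06,-0.17],0],[[0.21,-0.07,-0.21],0]], gripper=1)

```text
clock: 2.12
tool_pos: [0.4141, 0.6108, 0.4368]
orientation: [-180.0, -0.0, -22.8]
force: [0.8, 1.5, 1.1]
opening: 0.0876
gripper_force: 0.0
```

Request:
send_rows(deltas=[[[0.04,-0.03,0],0],[[0.08,-0.06,0],0],[[0.12,-0.09,0],0],[[0.16,-0.12,0],0],[[0.2,-0.15,0],0]])

```text
clock: 2.53
tool_pos: [0.6062, 0.6587, 0.4359]
orientation: [-180.0, -0.0, -22.9]
force: [1.4, 2.3, 1.3]
opening: 0.0877
gripper_force: 0.0
```

Request:
send_rows(deltas=[[[0.04,-0.03,0],0],[[0.08,-0.06,0],0],[[0.12,-0.09,0],0],[[0.16,-0.12,0],0],[[0.2,-0.15,0],0]])

```text
clock: 2.95
tool_pos: [0.698, 0.6454, 0.3984]
orientation: [-178.2, -1.1, -22.9]
force: [-1.0, -0.6, 2.3]
opening: 0.0879
gripper_force: 0.0
```

Overreaching tilts the tool slightly, so I'll see whether the tilt grows and stays when I push further.

Request:
send_rows(deltas=[[[0.05,-0.04,0],0],[[0.1,-0.08,0],0],[[0.15,-0.12,0],0],[[0.2,-0.16,0],0],[[0.25,-0.2,0],0]])

```text
clock: 3.37
tool_pos: [0.7638, 0.6215, 0.3541]
orientation: [-176.5, -2.1, -22.9]
force: [0.1, -0.8, -0.3]
opening: 0.0877
gripper_force: 0.0
```

Run:
```python
from h import *
o=ctrl.get_obs();print(o['joint_pos'].round(2),o['tool_pos'],o['orientation'])
```

```text
[  50.72   55.9    71.68    1.1  -101.85   16.71] [0.76377077 0.62152779 0.35408885] [-176.53559822   -2.14527422  -22.90530336]
```

Request:
send_rows(deltas=[[[-0.05,0.04,-0.02],0],[[-0.1,0.08,-0.04],0],[[-0.15,0.12,-0.06],0],[[-0.2,0.16,-0.08],0],[[-0.22,0.18,-0.1],0]])

```text
clock: 3.78
tool_pos: [0.5857, 0.5689, 0.4013]
orientation: [-176.6, -2.1, -22.9]
force: [0.2, 1.0, 1.4]
opening: 0.0875
gripper_force: 0.0
```

Run:
```python
from h import *
o=ctrl.get_obs();print(o['joint_pos'].round(2),o['tool_pos'],o['orientation'])
```

```text
[ 58.37  30.81  29.84   1.58 -85.4    8.72] [0.58565054 0.56892326 0.4013156 ] [-176.64500188   -2.1131432   -22.89601159]
```

Request:
send_rows(deltas=[[[0.02,-0.04,0],0],[[0.04,-0.08,0],0],[[0.06,-0.12,0],0],[[0.08,-0.16,0],0],[[0.1,-0.2,0],0]])

```text
clock: 4.2
tool_pos: [0.7011, 0.6648, 0.4009]
orientation: [-175.8, -2.8, -22.9]
force: [-19.7, -19.7, 22.2]
opening: 0.0876
gripper_force: 0.0
```

Request:
send_rows(deltas=[[[0.1,-0.2,-0.17],0],[[0.1,-0.2,-0.17],0],[[0.15,-0.3,-0.25],0],[[0.15,-0.3,-0.25],0],[[0.15,-0.3,-0.25],0]])

```text
clock: 4.62
tool_pos: [0.6969, 0.6556, 0.4462]
orientation: [-173.2, -3.9, -23.1]
force: [0.6, 0.5, -0.2]
opening: 0.0878
gripper_force: 0.0
```

Request:
send_rows(deltas=[[[0.1,-0.2,-0.17],0],[[0.1,-0.2,-0.17],0],[[0.15,-0.3,-0.25],0],[[0.15,-0.3,-0.25],0],[[0.15,-0.3,-0.25],0]])

```text
clock: 5.03
tool_pos: [0.6928, 0.6474, 0.4775]
orientation: [-171.7, -4.9, -23.2]
force: [0.3, -0.7, -0.3]
opening: 0.0876
gripper_force: 0.0
```

Run:
```python
from h import *
o=ctrl.get_obs();print(o['joint_pos'].round(2),o['tool_pos'],o['orientation'])
```

```text
[  55.79   48.81   71.71    3.29 -103.77   12.41] [0.69279671 0.64737296 0.47748898] [-171.69253982   -4.9220558   -23.20075171]
```

Request:
send_rows(deltas=[[[-0.03,-0.05,-0.02],0],[[-0.06,-0.1,-0.03],0],[[-0.09,-0.13,-0.04],0],[[-0.12,-0.16,-0.04],0],[[-0.13,-0.18,-0.04],0]])

```text
clock: 5.45
tool_pos: [0.6127, 0.7405, 0.475]
orientation: [-169.9, -5.7, -23.3]
force: [0.0, 0.7, -0.7]
opening: 0.0876
gripper_force: 0.0
```

Request:
send_rows(deltas=[[[0.11,-0.32,-0.06],0],[[0.11,-0.32,-0.06],0],[[0.11,-0.32,-0.06],0],[[0.11,-0.32,-0.06],0],[[0.11,-0.32,-0.06],0]])

```text
clock: 5.87
tool_pos: [0.6338, 0.7546, 0.4575]
orientation: [-168.0, -6.5, -23.6]
force: [0.4, 0.0, -1.1]
opening: 0.0879
gripper_force: 0.0
```

Request:
send_rows(deltas=[[[0.11,-0.32,-0.04],0],[[0.11,-0.32,-0.04],0],[[0.11,-0.32,-0.04],0],[[0.11,-0.32,-0.04],0],[[0.11,-0.32,-0.04],0]])

```text
clock: 6.28
tool_pos: [0.651, 0.7716, 0.4404]
orientation: [-165.9, -7.4, -23.7]
force: [-0.0, 0.2, -0.6]
opening: 0.0875
gripper_force: 0.0
```

Request:
send_rows(deltas=[[[0.11,-0.32,-0.02],0],[[0.11,-0.32,-0.02],0],[[0.11,-0.32,-0.02],0],[[0.11,-0.32,-0.02],0],[[0.11,-0.32,-0.02],0]])

```text
clock: 6.7
tool_pos: [0.6683, 0.7885, 0.4231]
orientation: [-163.8, -8.3, -23.9]
force: [0.2, 0.1, -0.6]
opening: 0.0874
gripper_force: 0.0
```

```bash
cat > st.py <<'E'
from h import *
from scipy.spatial.transform import Rotation as Ro
np.set_printoptions(precision=4,suppress=True)
o=ctrl.get_obs();R=Ro.from_euler('xyz',o['orientation'],degrees=True).as_matrix()
z=R[:,2];print(o['clock'],o['joint_pos'].round(2),'p',o['tool_pos'],'rpy',o['orientation'],'tilt',np.degrees(np.arccos(-z[2])),'az',np.degrees(np.arctan2(z[1],z[0])),'f',o['force'].round(1),'posaz',np.degrees(np.arctan2(o['tool_pos'][1],o['tool_pos'][0])))
E
python3 st.py
```

```text
6.7 [ 62.46  53.67  71.64   6.9  -91.16   5.95] p [0.6683 0.7885 0.4231] rpy [-163.8138   -8.2603  -23.9247] tilt 18.12176420155474 az 39.741542486419696 f [ 0.2  0.1 -0.6] posaz 49.71747087129455
```

Request:
send_rows(deltas=[[[0.11,-0.32,-0.06],0],[[0.11,-0.32,-0.06],0],[[0.11,-0.32,-0.06],0],[[0.11,-0.32,-0.06],0],[[0.11,-0.32,-0.06],0]])

```text
clock: 7.12
tool_pos: [0.6767, 0.7967, 0.4291]
orientation: [-161.6, -9.1, -24.2]
force: [0.4, -0.1, 0.5]
opening: 0.0875
gripper_force: 0.0
```

Request:
send_rows(deltas=[[[0.11,-0.32,-0.04],0],[[0.11,-0.32,-0.04],0],[[0.11,-0.32,-0.04],0],[[0.11,-0.32,-0.04],0],[[0.11,-0.32,-0.04],0]])

```text
clock: 7.53
tool_pos: [0.6862, 0.8064, 0.4308]
orientation: [-159.5, -10.0, -24.5]
force: [0.3, 0.3, -0.6]
opening: 0.0876
gripper_force: 0.0
```

Request:
send_rows(deltas=[[[0.11,-0.32,-0.03],0],[[0.11,-0.32,-0.03],0],[[0.11,-0.32,-0.03],0],[[0.11,-0.32,-0.03],0],[[0.11,-0.32,-0.03],0]])

```text
clock: 7.95
tool_pos: [0.695, 0.8156, 0.4347]
orientation: [-157.3, -10.9, -24.9]
force: [-0.4, -0.1, 0.2]
opening: 0.0877
gripper_force: 0.0
```

Request:
send_rows(deltas=[[[0.11,-0.32,-0.02],0],[[0.11,-0.32,-0.02],0],[[0.11,-0.32,-0.02],0],[[0.11,-0.32,-0.02],0],[[0.11,-0.32,-0.02],0]])

```text
clock: 8.37
tool_pos: [0.7032, 0.8244, 0.44]
orientation: [-155.1, -11.7, -25.3]
force: [-0.8, 0.7, -0.0]
opening: 0.0876
gripper_force: 0.0
```

Request:
send_rows(deltas=[[[0.11,-0.32,0],0],[[0.11,-0.32,0],0],[[0.11,-0.32,0],0],[[0.11,-0.32,0],0],[[0.11,-0.32,0],0]])

```text
clock: 8.78
tool_pos: [0.7123, 0.8343, 0.4426]
orientation: [-152.8, -12.6, -25.7]
force: [0.8, -0.3, 0.0]
opening: 0.0878
gripper_force: 0.0
```

```bash
python3 st.py
```

```text
8.7833 [ 62.37  54.76  71.65  10.45 -79.02   5.56] p [0.7123 0.8343 0.4426] rpy [-152.8419  -12.5716  -25.6706] tilt 29.72458761489427 az 41.33873683456565 f [ 0.8 -0.3  0. ] posaz 49.50991646924025
```

Request:
send_rows(deltas=[[[0.11,-0.32,0],0],[[0.11,-0.32,0],0],[[0.11,-0.32,0],0],[[0.11,-0.32,0],0],[[0.11,-0.32,0],0]])

```text
clock: 9.2
tool_pos: [0.7191, 0.8421, 0.4511]
orientation: [-150.6, -13.4, -26.1]
force: [1.2, 0.0, -0.6]
opening: 0.0878
gripper_force: 0.0
```

Request:
send_rows(deltas=[[[0.11,-0.32,0.02],0],[[0.11,-0.32,0.02],0],[[0.11,-0.32,0.02],0],[[0.11,-0.32,0.02],0],[[0.11,-0.32,0.02],0]])

```text
clock: 9.62
tool_pos: [0.727, 0.851, 0.4562]
orientation: [-148.4, -14.2, -26.6]
force: [0.1, 0.3, -0.3]
opening: 0.0876
gripper_force: 0.0
```

Request:
send_rows(deltas=[[[0.11,-0.32,0.02],0],[[0.11,-0.32,0.02],0],[[0.11,-0.32,0.02],0],[[0.11,-0.32,0.02],0],[[0.11,-0.32,0.02],0]])

```text
clock: 10.03
tool_pos: [0.7326, 0.8579, 0.467]
orientation: [-146.1, -15.0, -27.1]
force: [0.7, 0.7, -0.1]
opening: 0.0882
gripper_force: 0.0
```

Request:
send_rows(deltas=[[[0.11,-0.32,0.04],0],[[0.11,-0.32,0.04],0],[[0.11,-0.32,0.04],0],[[0.11,-0.32,0.04],0],[[0.11,-0.32,0.04],0]])

```text
clock: 10.45
tool_pos: [0.7395, 0.8659, 0.4743]
orientation: [-143.9, -15.8, -27.7]
force: [-0.2, 0.1, -1.1]
opening: 0.0877
gripper_force: 0.0
```

```bash
python3 st.py
```

```text
10.45 [ 62.46  55.17  71.65  13.61 -69.85   4.55] p [0.7395 0.8659 0.4743] rpy [-143.8543  -15.756   -27.7003] tilt 38.997032141140714 az 41.90693875103838 f [-0.2  0.1 -1.1] posaz 49.49972959481862
```

```bash
cat > plan.py <<'E'
from st import *
import pickle
bm=np.array([.662,-.151,.25]);yw=np.radians(40.4)
xb=np.array([np.cos(yw),np.sin(yw),0]);yb=np.array([-np.sin(yw),np.cos(yw),0]);up=np.array([0,0,1.])
p=o['tool_pos']
def bar(q): d=q-bm; return np.array([d@xb,d@yb,d[2]])
def sh(d): return (R.T@d)/.8
yh=np.cross(z,up);yh/=np.linalg.norm(yh)  # horizontal dir perp to tilt plane
y=R[:,1];x=R[:,0]
for s in(1,-1):
    v=s*yh; print('turn deg for y=',v.round(2),np.degrees(np.arctan2(-v@x,v@y)))
E
python3 - <<'E'
from plan import *
s,t,M=pickle.load(open('m.pkl','rb'))
for n,a,b in(('amber',(358,116),(235,134)),('white',(373,151),(257,116)),('big blue',(423,293),(339,57)),('small blue',(403,257),(315,77)),('blueR',(368,407),(388,95))): print(n,*tri(s,a,t,b))
m=np.array([.4582,-.3312,0]);G=m-.047*xb+.173*up;T=G-.047*z
print('G',G,'T',T,'az',np.degrees(np.arctan2(T[1],T[0])),np.hypot(T[0],T[1]))
E
```

```text
10.45 [ 62.46  55.17  71.65  13.61 -69.85   4.55] p [0.7395 0.8659 0.4743] rpy [-143.8543  -15.756   -27.7003] tilt 38.997032141140714 az 41.90693875103838 f [-0.2  0.1 -1.1] posaz 49.49972959481862
turn deg for y= [ 0.67 -0.74  0.  ] -64.43655591669108
turn deg for y= [-0.67  0.74 -0.  ] 115.56344408330892
amber [0.5593 0.0985 0.5388] 0.9594407516018495
white [0.6109 0.0454 0.5343] 0.6361019155258378
big blue [ 0.7752 -0.1622  0.5467] 0.01490713070629288
small blue [ 0.7383 -0.104   0.4977] 1.523890956142407
blueR [ 0.8839 -0.3812  0.0722] 0.001503578047672937
G [ 0.4224 -0.3617  0.173 ] T [ 0.4004 -0.3814  0.2095] az -43.60930930402173 0.5529877608244904
```

```bash
cat > path.py <<'E'
from plan import *
def path(wps,turn=0,step=.2,p0=None,R0=None):
    """print per-call shares (row-5 target) along straight legs; turn in deg spread at 35/call"""
    q=np.array(p if p0 is None else p0);Rk=(R if R0 is None else R0).copy();left=turn;n=0
    for w in wps:
        w=np.array(w,float)
        while np.linalg.norm(w-q)>.004:
            d=w-q;L=np.linalg.norm(d);d=d*min(1,step/L)
            k=float(np.clip(left,-35,35));n+=1
            print(n,(Rk.T@d/.8).round(3),'turn',round(k/90,3),'->',(q+d).round(3))
            q=q+d;left-=k;Rk=Rk@Ro.from_euler('z',k,degrees=True).as_matrix()
    return q,Rk
E
python3 - <<'E'
from path import *
path([(.56,.62,.64),(.45,.05,.66),(.34,-.36,.44),(.36,-.42,.33)],115.6)
E
```

```text
10.45 [ 62.46  55.17  71.65  13.61 -69.85   4.55] p [0.7395 0.8659 0.4743] rpy [-143.8543  -15.756   -27.7003] tilt 38.997032141140714 az 41.90693875103838 f [-0.2  0.1 -1.1] posaz 49.49972959481862
turn deg for y= [ 0.67 -0.74  0.  ] -64.43655591669108
turn deg for y= [-0.67  0.74 -0.  ] 115.56344408330892
1 [ 0.001  0.102 -0.228] turn 0.389 -> [0.636 0.724 0.57 ]
2 [ 0.044  0.061 -0.167] turn 0.389 -> [0.56 0.62 0.64]
3 [ 0.212  0.001 -0.132] turn 0.389 -> [0.522 0.424 0.647]
4 [ 0.174 -0.121 -0.132] turn 0.118 -> [0.484 0.227 0.654]
5 [ 0.135 -0.137 -0.119] turn 0.0 -> [0.45 0.05 0.66]
6 [ 0.217 -0.121 -0.028] turn 0.0 -> [ 0.404 -0.122  0.568]
7 [ 0.217 -0.121 -0.028] turn 0.0 -> [ 0.358 -0.293  0.476]
8 [ 0.085 -0.047 -0.011] turn 0.0 -> [ 0.34 -0.36  0.44]
9 [ 0.111 -0.073  0.087] turn 0.0 -> [ 0.36 -0.42  0.33]
```

Request:
send_rows(deltas=[[[0,0.02,-0.046],0.078],[[0,0.04,-0.092],0.156],[[0,0.06,-0.137],0.234],[[0,0.08,-0.183],0.312],[[0,0.102,-0.228],0.389]])

```text
clock: 10.87
tool_pos: [0.6373, 0.7276, 0.5683]
orientation: [-141.2, 5.2, -54.5]
force: [0.7, 0.5, 1.8]
opening: 0.0877
gripper_force: 0.0
```

Request:
send_rows(deltas=[[[0.009,0.012,-0.033],0.078],[[0.018,0.024,-0.067],0.156],[[0.026,0.037,-0.1],0.234],[[0.035,0.049,-0.134],0.312],[[0.044,0.061,-0.167],0.389]])

```text
clock: 11.28
tool_pos: [0.5629, 0.623, 0.6385]
orientation: [-149.4, 25.6, -84.3]
force: [0.4, -0.7, 0.9]
opening: 0.0875
gripper_force: 0.0
```

Run:
```python
from path import *
path([(.55,.6,.64),(.45,.05,.66),(.34,-.36,.44),(.36,-.42,.33)],45)
```

```text
11.2833 [ 66.24  15.61  21.3   17.36 -60.36 -71.42] p [0.5629 0.623  0.6385] rpy [-149.432    25.6078  -84.262 ] tilt 39.06326978783219 az 41.93306096536365 f [ 0.4 -0.7  0.9] posaz 47.90459762809264
turn deg for y= [ 0.67 -0.74  0.  ] -133.30266875948826
turn deg for y= [-0.67  0.74 -0.  ] 46.69733124051175
1 [ 0.024  0.009 -0.021] turn 0.389 -> [0.55 0.6  0.64]
2 [ 0.176 -0.12  -0.131] turn 0.111 -> [0.514 0.403 0.647]
3 [ 0.152 -0.149 -0.131] turn 0.0 -> [0.478 0.207 0.654]
4 [ 0.121 -0.118 -0.105] turn 0.0 -> [0.45 0.05 0.66]
5 [ 0.22  -0.115 -0.028] turn 0.0 -> [ 0.404 -0.122  0.568]
6 [ 0.22  -0.115 -0.028] turn 0.0 -> [ 0.358 -0.293  0.476]
7 [ 0.086 -0.045 -0.011] turn 0.0 -> [ 0.34 -0.36  0.44]
8 [ 0.113 -0.069  0.087] turn 0.0 -> [ 0.36 -0.42  0.33]
```

Request:
send_rows(deltas=[[[0.042,0,-0.026],0.078],[[0.085,0,-0.053],0.156],[[0.127,0,-0.079],0.234],[[0.17,0,-0.106],0.312],[[0.212,0,-0.132],0.389]])

```text
clock: 11.7
tool_pos: [0.5296, 0.4255, 0.647]
orientation: [-170.7, 38.1, -123.1]
force: [0.8, 0.7, 0.2]
opening: 0.0876
gripper_force: 0.0
```

Request:
send_rows(deltas=[[[0.035,-0.024,-0.026],0.05],[[0.07,-0.048,-0.053],0.1],[[0.104,-0.073,-0.079],0.13],[[0.139,-0.097,-0.106],0.13],[[0.174,-0.121,-0.132],0.13]])

```text
clock: 12.12
tool_pos: [0.4953, 0.2291, 0.6563]
orientation: [-179.7, 39.1, -137.6]
force: [0.4, -0.2, -0.5]
opening: 0.0875
gripper_force: 0.0
```

Run:
```python
from path import *
path([(.45,.05,.66),(.34,-.36,.44),(.36,-.42,.33)],0)
```

```text
12.1167 [ 47.5  -13.65  -0.87   3.89 -63.84 -95.67] p [0.4953 0.2291 0.6563] rpy [-179.7151   39.1269 -137.5875] tilt 39.12780903454277 az 41.96106867443757 f [ 0.4 -0.2 -0.5] posaz 24.822614144374423
turn deg for y= [ 0.67 -0.74  0.  ] -179.64980216448663
turn deg for y= [-0.67  0.74 -0.  ] 0.35019783551336264
1 [ 0.147 -0.128 -0.125] turn 0.0 -> [0.45 0.05 0.66]
2 [ 0.218 -0.12  -0.028] turn 0.0 -> [ 0.404 -0.122  0.568]
3 [ 0.218 -0.12  -0.028] turn 0.0 -> [ 0.358 -0.293  0.476]
4 [ 0.085 -0.047 -0.011] turn 0.0 -> [ 0.34 -0.36  0.44]
5 [ 0.112 -0.072  0.087] turn 0.0 -> [ 0.36 -0.42  0.33]
```

Request:
send_rows(deltas=[[[0.029,-0.026,-0.025],0],[[0.059,-0.051,-0.05],0],[[0.088,-0.077,-0.075],0],[[0.118,-0.102,-0.1],0],[[0.147,-0.128,-0.125],0]])

```text
clock: 12.53
tool_pos: [0.4488, 0.0505, 0.6607]
orientation: [-179.6, 39.2, -137.4]
force: [1.5, -0.5, -0.1]
opening: 0.0876
gripper_force: 0.0
```

Request:
send_rows(deltas=[[[0.044,-0.024,-0.006],0],[[0.087,-0.048,-0.011],0],[[0.131,-0.072,-0.017],0],[[0.174,-0.096,-0.022],0],[[0.218,-0.12,-0.028],0]])

```text
clock: 12.95
tool_pos: [0.4035, -0.1207, 0.5682]
orientation: [-179.5, 39.2, -137.4]
force: [1.4, -0.2, -0.7]
opening: 0.0876
gripper_force: 0.0
```

Request:
send_rows(deltas=[[[0.044,-0.024,-0.006],0],[[0.087,-0.048,-0.011],0],[[0.131,-0.072,-0.017],0],[[0.174,-0.096,-0.022],0],[[0.218,-0.12,-0.028],0]])

```text
clock: 13.37
tool_pos: [0.3578, -0.293, 0.4754]
orientation: [-179.6, 39.1, -137.6]
force: [1.7, -0.5, 1.1]
opening: 0.0874
gripper_force: 0.0
```

Run:
```python
from path import *
m=np.array([.4582,-.3312,0]);G=m-.047*xb+.173*up;T=G-.047*z
print(T,R)
path([T-.10*z+.02*up,T],0)
```

```text
13.3667 [-45.24  -2.12   2.62 -39.05 -91.8   -4.79] p [ 0.3578 -0.293   0.4754] rpy [-179.5836   39.0855 -137.5695] tilt 39.08733433374153 az 41.7700226359576 f [ 1.7 -0.5  1.1] posaz -39.3140355353939
turn deg for y= [ 0.67 -0.75  0.  ] -179.48732812856252
turn deg for y= [-0.67  0.75 -0.  ] 0.5126718714374916
[ 0.4003 -0.3814  0.2095] [[-0.5729 -0.6713  0.4702]
 [-0.5237  0.7412  0.42  ]
 [-0.6305 -0.0056 -0.7762]]
1 [ 0.208 -0.109  0.087] turn 0.0 -> [ 0.354 -0.415  0.317]
2 [ 0.013 -0.007  0.006] turn 0.0 -> [ 0.353 -0.423  0.307]
3 [0.016 0.    0.144] turn 0.0 -> [ 0.4   -0.381  0.209]
```

Request:
send_rows(deltas=[[[0.042,-0.022,0.017],0],[[0.083,-0.044,0.035],0],[[0.125,-0.065,0.052],0],[[0.166,-0.087,0.07],0],[[0.208,-0.109,0.087],0]])

```text
clock: 13.78
tool_pos: [0.3545, -0.415, 0.3159]
orientation: [-179.6, 39.0, -137.6]
force: [1.4, -0.1, 1.4]
opening: 0.0875
gripper_force: 0.0
```

Run:
```python
from path import *
m=np.array([.4582,-.3312,0]);G=m-.047*xb+.173*up;T=G-.047*z
a=ctrl.snapshot('scene');b=ctrl.snapshot('top')
for c in(a,b):
    im=c['color']
    for q,col in((G,(255,0,0)),(p+.047*z,(0,255,0)),(m+.19*up,(255,255,0)),(p,(0,0,255))): cv2.circle(im,tuple(P(c,q)[0].round().astype(int)),2,col,-1)
I=np.hstack([cv2.resize(a['color'][220:370,130:280],(400,400),interpolation=2),cv2.resize(b['color'][130:280,320:470],(400,400),interpolation=2)])
cv2.imwrite('pics/pg.png',I[:,:,::-1])
path([T],0)
```

```text
13.7833 [-54.41  13.66   0.29 -39.06 -83.52  13.72] p [ 0.3545 -0.415   0.3159] rpy [-179.6315   39.0426 -137.5684] tilt 39.044058806992034 az 41.84662889153728 f [ 1.4 -0.1  1.4] posaz -49.496392581868925
turn deg for y= [ 0.67 -0.74  0.  ] -179.5456345690981
turn deg for y= [-0.67  0.74 -0.  ] 0.4543654309019288
1 [ 0.029 -0.007  0.148] turn 0.0 -> [ 0.4   -0.381  0.21 ]
```

View pics/pg.png

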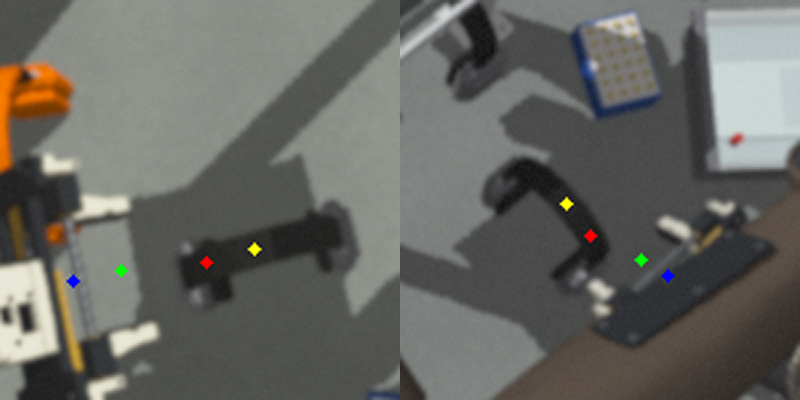

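The standing dark pair is confirmed as the target. The planned grasp point (red, at (207,262) in the scene crop) sits on its near shoulder, with the open fingers lined up on it.

Request:
send_rows(deltas=[[[0.007,-0.002,0.037],0],[[0.015,-0.004,0.074],0],[[0.022,-0.005,0.111],0],[[0.029,-0.007,0.138],0],[[0.029,-0.007,0.148],0]])

```text
clock: 14.3
tool_pos: [0.4012, -0.3786, 0.2085]
orientation: [-179.9, 39.1, -137.7]
force: [-0.1, 0.8, -0.1]
opening: 0.0877
gripper_force: 0.0
```

Run:
```python
from path import *
a=ctrl.snapshot('scene');b=ctrl.snapshot('top')
I=np.hstack([cv2.resize(a['color'][240:360,160:280],(400,400),interpolation=2),cv2.resize(b['color'][150:270,330:450],(400,400),interpolation=2)])
cv2.imwrite('pics/g.png',I[:,:,::-1])
```

```text
14.3 [-48.98  18.62  -7.33 -41.87 -70.85  17.96] p [ 0.4012 -0.3786  0.2085] rpy [-179.9356   39.0934 -137.7165] tilt 39.0934140154195 az 42.18142307287784 f [-0.1  0.8 -0.1] posaz -43.34289086192513
turn deg for y= [ 0.67 -0.74  0.  ] -179.9207932013717
turn deg for y= [-0.67  0.74 -0.  ] 0.07920679862828103
```

View pics/g.png

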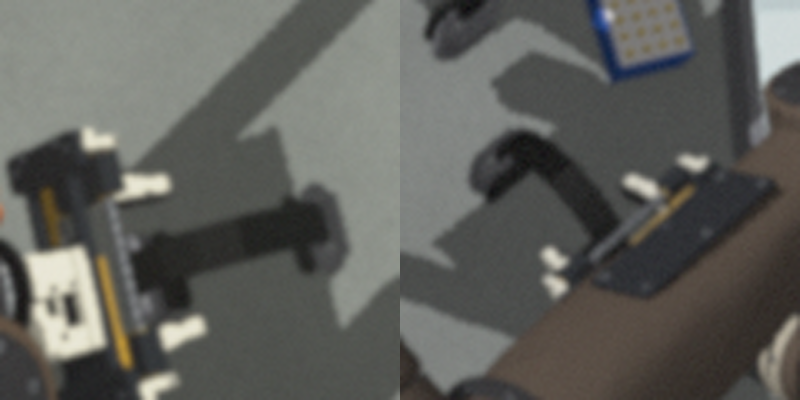

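The open fingers straddle the band with its centre midway between them, at about (165,258) in the left crop. Closing.

Request:
send_rows(deltas=[[[0,0,0],0],[[0,0,0],0],[[0,0,0],0],[[0,0,0],0],[[0,0,0],0]], gripper=0)

```text
clock: 14.82
tool_pos: [0.4008, -0.3809, 0.2112]
orientation: [-179.6, 39.0, -137.6]
force: [0.5, 0.1, -0.4]
opening: 0.0598
gripper_force: 0.0
```

Request:
send_rows(deltas=[[[0,0,0],0],[[0,0,0],0],[[0,0,0],0],[[0,0,0],0],[[0,0,0],0]])

```text
clock: 15.23
tool_pos: [0.401, -0.3806, 0.2104]
orientation: [-179.7, 39.0, -137.6]
force: [-0.3, 0.4, 0.5]
opening: 0.0315
gripper_force: 30.0
```

Run:
```python
from path import *
for d in(.04*up,.115*up): print(sh(d))
print(bar(p),bar(p+.047*z))
```

```text
15.2333 [-49.09  18.53  -7.16 -41.79 -70.91  17.93] p [ 0.401  -0.3806  0.2104] rpy [-179.6921   39.0394 -137.6199] tilt 39.04038511347676 az 41.891286035126996 f [-0.3  0.4  0.5] posaz -43.507556518640186
turn deg for y= [ 0.67 -0.74  0.  ] -179.62035722792768
turn deg for y= [-0.67  0.74 -0.  ] 0.37964277207230623
[-0.0315 -0.0002 -0.0388]
[-0.0905 -0.0006 -0.1117]
[-0.3476 -0.0057 -0.0396] [-0.318  -0.0049 -0.0761]
```

Request:
send_rows(deltas=[[[-0.006,0,-0.008],0],[[-0.018,0,-0.022],0],[[-0.034,0,-0.042],0],[[-0.05,0,-0.062],0],[[-0.06,0,-0.074],0]])

```text
clock: 15.65
tool_pos: [0.4008, -0.3807, 0.2899]
orientation: [-179.5, 39.0, -137.5]
force: [0.1, -1.0, -2.3]
opening: 0.0317
gripper_force: 29.9
```

Request:
send_rows(deltas=[[[-0.01,0,-0.012],0],[[-0.02,0,-0.025],0],[[-0.03,0,-0.037],0],[[-0.03,0,-0.037],0],[[-0.03,0,-0.037],0]])

```text
clock: 16.07
tool_pos: [0.4007, -0.3802, 0.3252]
orientation: [-179.6, 39.0, -137.6]
force: [0.7, 0.3, -2.5]
opening: 0.0316
gripper_force: 29.9
```

```bash
python3 - <<'E'
from path import *
import fit0 as F
E
sed -e '/^ms,mt=/,$d' -e '/^# shelf/,/^def T/{/^def T/!d}' -e '/^def res/,/^print(.bar pose/d' fit.py > fit0.py
cat > pitch.py <<'E'
from path import *
from fit0 import C,sil,T
from scipy.optimize import minimize
def look(x0,name=None):
    """refine held muffs pose (x,y,yaw,z foot,pitch) by silhouette in both views; pitch about body y at the mid point"""
    a=ctrl.snapshot('scene');b=ctrl.snapshot('top');ms=[]
    def X(v):
        c,s_=np.cos(v[4]),np.sin(v[4]);Q=C-[0,0,.115];Q=np.c_[c*Q[:,0]+s_*Q[:,2],Q[:,1],-s_*Q[:,0]+c*Q[:,2]+.115+v[3]]
        return T(v[:3],Q)
    for c in(a,b):
        u=P(c,X(x0)).mean(0);r=ctrl.cut_out(c,'muffs')
        d=min(r,key=lambda d:np.hypot(*(np.array(d['xy'])*[560,420]-u))) if r else None
        print('mask',None if d is None else (round(d['conf'],2),np.round(np.array(d['xy'])*[560,420]),d['pixels'].sum()),u.round())
        ms.append(d['pixels'] if d is not None else None)
    def cost(v):
        return sum(1-(sil(c,X(v))&m).sum()/(sil(c,X(v))|m).sum() for c,m in zip((a,b),ms) if m is not None)
    S=np.array([x0]*6,float);S[range(1,6),range(5)]+=[.01,.01,.1,.015,.2]
    r=minimize(cost,x0,method='Nelder-Mead',options=dict(initial_simplex=S,maxfev=250))
    print('fit',r.x[:2],np.degrees(r.x[2]),r.x[3],'pitch',np.degrees(r.x[4]),r.fun,'start',cost(x0))
    if name:
        for c in(a,b): cv2.drawContours(c['color'],cv2.findContours(sil(c,X(r.x)).astype(np.uint8),0,1)[0],-1,(255,255,0),1)
        u=[P(c,X(x0)).mean(0).astype(int) for c in(a,b)]
        I=np.hstack([cv2.resize(cv2.getRectSubPix(c['color'],(140,140),tuple(map(float,q))),(400,400),interpolation=2) for c,q in zip((a,b),u)])
        cv2.imwrite('pics/'+name,I[:,:,::-1])
    return r.x
E
python3 - <<'E'
from pitch import *
look([.4582,-.3312,yw,p[2]-.2104,0],'lift.png')
E
```

```text
16.0667 [-48.61  12.02  -0.41 -39.67 -80.65   8.71] p [ 0.4007 -0.3802  0.3252] rpy [-179.6248   39.0428 -137.563 ] tilt 39.044297432468525 az 41.8413419963895 f [ 0.7  0.3 -2.5] posaz -43.49824766836903
turn deg for y= [ 0.67 -0.74  0.  ] -179.5373962682181
turn deg for y= [-0.67  0.74 -0.  ] 0.4626037317819042
16.0667 [-48.61  12.02  -0.41 -39.67 -80.65   8.71] p [ 0.4007 -0.3802  0.3252] rpy [-179.6248   39.0428 -137.563 ] tilt 39.044297432468525 az 41.8413419963895 f [ 0.7  0.3 -2.5] posaz -43.49824766836903
turn deg for y= [ 0.67 -0.74  0.  ] -179.5373962682181
turn deg for y= [-0.67  0.74 -0.  ] 0.4626037317819042
mask (0.64, array([230., 308.]), np.int64(1377)) [224. 313.]
mask (0.96, array([379., 195.]), np.int64(743)) [383. 205.]
fit [ 0.4633 -0.3279] 43.87764736134883 0.085477386685817 pitch 4.232526387484609 0.7864260984402327 start 0.8319643445697847Traceback (most recent call last):
  File "<stdin>", line 2, in <module>
ModuleNotFoundError: No module named 'fit0'
```

View pics/lift.png

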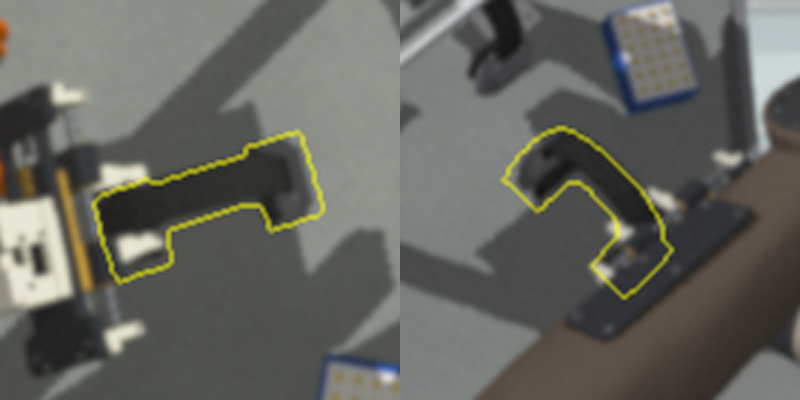

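The held pair sits level in the grip at about (205,205) in the left crop. The pitch is only about 4 degrees, so carry on.

```bash
cat > go.py <<'E'
from path import *
def W(x,y,zz): return bm+x*xb+y*yb+(zz-.25)*up-.047*z   # TCP for grasp point in bar frame (zz absolute)
E
python3 - <<'E'
from go import *
path([W(-.26,.185,.275),W(-.05,.185,.268)],0,.15)
E
```

```text
16.2667 [-48.61  12.13  -0.49 -39.68 -80.65   8.71] p [ 0.4004 -0.3799  0.3235] rpy [-179.8554   39.0492 -137.7133] tilt 39.04937713519262 az 42.057229962179086 f [-0.4  0.3 -2.6] posaz -43.49475686029594
turn deg for y= [ 0.67 -0.74  0.  ] -179.82179504752685
turn deg for y= [-0.67  0.74 -0.  ] 0.1782049524731682
1 [-0.04   0.177  0.047] turn 0.0 -> [ 0.341 -0.242  0.314]
2 [-0.013  0.057  0.015] turn 0.0 -> [ 0.322 -0.198  0.312]
3 [-0.142 -0.006  0.123] turn 0.0 -> [ 0.436 -0.101  0.307]
4 [-0.057 -0.002  0.049] turn 0.0 -> [ 0.482 -0.062  0.305]
```

Run:
```python
from go import *
path([W(-.17,.185,.272),W(-.05,.185,.268)],0,.13)
```

```text
16.2667 [-48.61  12.13  -0.49 -39.68 -80.65   8.71] p [ 0.4004 -0.3799  0.3235] rpy [-179.8554   39.0492 -137.7133] tilt 39.04937713519262 az 42.057229962179086 f [-0.4  0.3 -2.6] posaz -43.49475686029594
turn deg for y= [ 0.67 -0.74  0.  ] -179.82179504752685
turn deg for y= [-0.67  0.74 -0.  ] 0.1782049524731682
1 [-0.074  0.124  0.073] turn 0.0 -> [ 0.395 -0.25   0.315]
2 [-0.063  0.106  0.062] turn 0.0 -> [ 0.391 -0.14   0.309]
3 [-0.113 -0.005  0.098] turn 0.0 -> [ 0.482 -0.062  0.305]
```

Request:
send_rows(deltas=[[[-0.008,0.014,0.008],0],[[-0.022,0.037,0.022],0],[[-0.04,0.067,0.04],0],[[-0.058,0.097,0.057],0],[[-0.074,0.124,0.073],0]])

```text
clock: 16.68
tool_pos: [0.3948, -0.2495, 0.3151]
orientation: [-179.9, 39.0, -137.7]
force: [0.6, 1.6, -1.8]
opening: 0.0315
gripper_force: 29.9
```

Request:
send_rows(deltas=[[[-0.015,0.026,0.015],0],[[-0.031,0.052,0.031],0],[[-0.046,0.077,0.045],0],[[-0.057,0.096,0.056],0],[[-0.063,0.106,0.062],0]])

```text
clock: 17.1
tool_pos: [0.3895, -0.1387, 0.3085]
orientation: [-179.8, 39.1, -137.6]
force: [0.5, -0.7, -3.3]
opening: 0.0317
gripper_force: 29.9
```

Run:
```python
from go import *
print(bar(p+.047*z))
path([W(-.05,.185,.268),W(-.05,.035,.268)],0,.16)
```

```text
17.1 [-24.37  -7.64 -23.2  -40.34 -63.2   -8.12] p [ 0.3895 -0.1387  0.3085] rpy [-179.8101   39.0715 -137.6185] tilt 39.07189767926368 az 42.080177685677015 f [ 0.5 -0.7 -3.3] posaz -19.602983685506683
turn deg for y= [ 0.67 -0.74  0.  ] -179.76608969613588
turn deg for y= [-0.67  0.74 -0.  ] 0.23391030386412953
[-0.17    0.1868  0.022 ]
1 [-0.113 -0.007  0.098] turn 0.0 -> [ 0.482 -0.062  0.304]
2 [ 0.005 -0.187 -0.003] turn 0.0 -> [ 0.579 -0.177  0.304]
```

Request:
send_rows(deltas=[[[-0.02,-0.001,0.017],0],[[-0.05,-0.003,0.043],0],[[-0.08,-0.005,0.069],0],[[-0.1,-0.006,0.087],0],[[-0.113,-0.007,0.098],0]])

```text
clock: 17.52
tool_pos: [0.4836, -0.0629, 0.3043]
orientation: [-179.8, 39.0, -137.6]
force: [0.0, -0.1, -2.7]
opening: 0.0318
gripper_force: 30.0
```

Request:
send_rows(deltas=[[[0,0,0],0],[[0,0,0],0],[[0,0,0],0],[[0,0,0],0],[[0,0,0],0]])

```text
clock: 17.93
tool_pos: [0.4824, -0.0655, 0.3051]
orientation: [-179.7, 39.0, -137.7]
force: [-0.7, -0.0, -2.8]
opening: 0.0318
gripper_force: 30.0
```

Run:
```python
from go import *
print(bar(p+.047*z))
path([W(-.05,.035,.268)],0,.16)
a=ctrl.snapshot('scene');b=ctrl.snapshot('top')
for c in(a,b):
    for q,col in((bm+.11*yb,(255,0,0)),(bm-.11*yb,(255,0,0)),(p+.047*z,(0,255,0)),(p+.047*z+.05*xb+.011*up,(255,255,0))): cv2.circle(c['color'],tuple(P(c,q)[0].round().astype(int)),1,col,-1)
I=np.hstack([cv2.resize(a['color'][130:330,230:400],(510,600),interpolation=2)[:, :],cv2.resize(b['color'][95:235,245:340],(290,427),interpolation=2).copy() if 0 else cv2.copyMakeBorder(cv2.resize(b['color'][95:235,245:342],(290,419),interpolation=2),0,181,0,0,0)])
cv2.imwrite('pics/in.png',I[:,:,::-1])
```

```text
17.9333 [ -7.41  -4.65 -22.07 -37.67 -51.35 -21.84] p [ 0.4824 -0.0655  0.3051] rpy [-179.7089   39.032  -137.6781] tilt 39.03286772839304 az 41.85965148102112 f [-0.7 -0.  -2.8] posaz -7.729070974136587
turn deg for y= [ 0.67 -0.74  0.  ] -179.64091536352447
turn deg for y= [-0.67  0.74 -0.  ] 0.35908463647553385
[-0.0517  0.1823  0.0186]
1 [ 0.004 -0.184 -0.001] turn 0.0 -> [ 0.579 -0.177  0.305]
```

View pics/in.png

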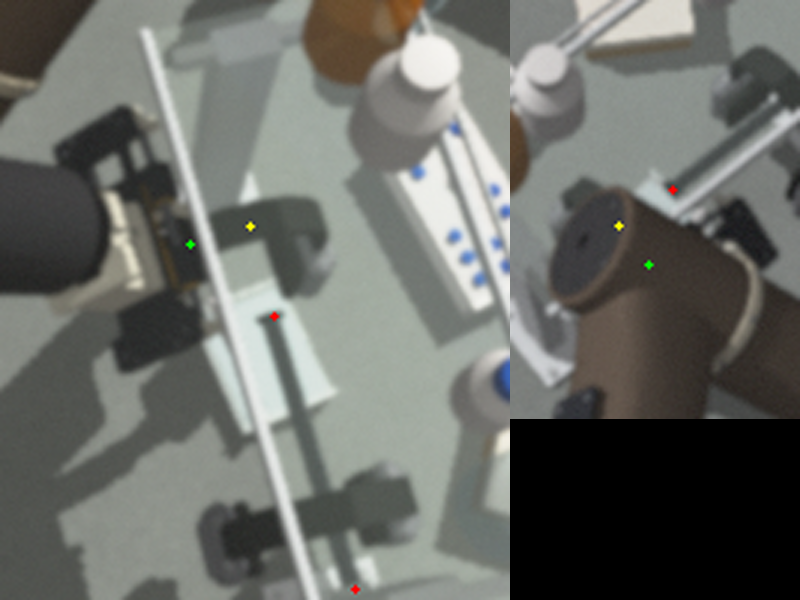

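The held band is in line with the bar and just off its cap, at (272,316) in the left crop. The hung pair is centred at about y = -0.049 m along the bar, so I'll slide to y = +0.045.

Request:
send_rows(deltas=[[[0.001,-0.025,0],0],[[0.002,-0.055,0],0],[[0.002,-0.085,0],0],[[0.003,-0.105,0],0],[[0.003,-0.115,0],0]])

```text
clock: 18.45
tool_pos: [0.5444, -0.1363, 0.3036]
orientation: [-179.7, 39.0, -137.7]
force: [-0.2, -0.4, -2.7]
opening: 0.0319
gripper_force: 30.0
```

Request:
send_rows(deltas=[[[0,-0.016,0],0],[[0,-0.032,0],0],[[0.001,-0.046,0],0],[[0.001,-0.056,0],0],[[0.001,-0.056,0],0]])

```text
clock: 18.87
tool_pos: [0.5739, -0.169, 0.3034]
orientation: [-179.7, 39.0, -137.6]
force: [-0.6, 0.3, -2.6]
opening: 0.0318
gripper_force: 30.0
```

Run:
```python
from go import *
print(bar(p+.047*z), 'down 15mm',sh(-.015*up))
```

```text
18.8667 [-18.69   8.63  -7.61 -39.75 -59.04 -12.46] p [ 0.5739 -0.169   0.3034] rpy [-179.6959   39.0193 -137.6495] tilt 39.020302350588366 az 41.86747522462186 f [-0.6  0.3 -2.6] posaz -16.40842621799341
turn deg for y= [ 0.67 -0.74  0.  ] -179.62473577414391
turn deg for y= [-0.67  0.74 -0.  ] 0.37526422585607166
[-0.0492  0.0442  0.0169] down 15mm [0.0118 0.0001 0.0146]
```

Request:
send_rows(deltas=[[[0.003,0,0.003],0],[[0.006,0,0.007],0],[[0.009,0,0.011],0],[[0.011,0,0.014],0],[[0.011,0,0.014],0]])

```text
clock: 19.28
tool_pos: [0.5726, -0.1672, 0.2886]
orientation: [-179.8, 39.0, -137.7]
force: [-0.5, -0.3, -2.5]
opening: 0.0316
gripper_force: 30.0
```

Request:
send_rows(deltas=[[[0.001,0,0.001],0],[[0.002,0,0.002],0],[[0.003,0,0.003],0],[[0.003,0,0.004],0],[[0.003,0,0.004],0]])

```text
clock: 19.7
tool_pos: [0.5733, -0.1676, 0.2854]
orientation: [-179.7, 39.0, -137.6]
force: [-0.4, 0.5, -3.7]
opening: 0.0315
gripper_force: 30.0
```

Request:
send_rows(deltas=[[[0.001,0,0.001],0],[[0.002,0,0.002],0],[[0.002,0,0.003],0],[[0.002,0,0.003],0],[[0.002,0,0.003],0]])

```text
clock: 20.12
tool_pos: [0.5737, -0.1676, 0.2836]
orientation: [-179.6, 39.1, -137.5]
force: [-2.9, 0.5, 5.3]
opening: 0.0314
gripper_force: 30.0
```

Request:
send_rows(deltas=[[[0,0,-0.001],0],[[0,0,-0.001],0],[[0,0,-0.001],0],[[0,0,-0.001],0],[[0,0,-0.001],0]], gripper=0.65)

```text
clock: 20.53
tool_pos: [0.573, -0.1679, 0.2829]
orientation: [-179.7, 39.0, -137.6]
force: [-0.2, -0.5, -0.3]
opening: 0.0558
gripper_force: 0.0
```

Request:
send_rows(deltas=[[[0,0,0],0],[[0,0,0],0],[[0,0,0],0],[[0,0,0],0],[[0,0,0],0]])

```text
clock: 20.95
tool_pos: [0.5731, -0.1678, 0.2832]
orientation: [-179.7, 39.0, -137.6]
force: [0.8, 0.5, -0.3]
opening: 0.057
gripper_force: 0.0
```

Run:
```python
from go import *
print('back 10cm',sh(-.1*z), o['opening'])
a=ctrl.snapshot('scene')
for d in ctrl.cut_out(a,'muffs'): print(d['conf'],np.array(d['xy'])*[560,420],d['pixels'].sum())
```

```text
20.95 [-18.86   9.64  -8.9  -40.72 -57.41 -10.53] p [ 0.5731 -0.1678  0.2832] rpy [-179.7022   39.0406 -137.6153] tilt 39.04159051752916 az 41.91183792044462 f [ 0.8  0.5 -0.3] posaz -16.324399664196097
turn deg for y= [ 0.67 -0.74  0.  ] -179.63275450894565
turn deg for y= [-0.67  0.74 -0.  ] 0.36724549105433957
back 10cm [ 0.    -0.    -0.125] 0.05698075611775011
0.75 [131.88 275.52] 1560
```

Force is zero and the fingers are clear of the band. Backing straight out along the tool axis.

Request:
send_rows(deltas=[[[0,0,-0.008],0],[[0,0,-0.02],0],[[0,0,-0.035],0],[[0,0,-0.055],0],[[0,0,-0.08],0]])

```text
clock: 21.47
tool_pos: [0.5423, -0.1951, 0.3338]
orientation: [-179.7, 39.0, -137.6]
force: [-0.9, -0.7, 0.1]
opening: 0.0569
gripper_force: 0.0
```

Request:
send_rows(deltas=[[[0,0,-0.03],0],[[0,0,-0.06],0],[[0,0,-0.09],0],[[0,0,-0.12],0],[[0,0,-0.15],0]])

```text
clock: 21.88
tool_pos: [0.4853, -0.2461, 0.4285]
orientation: [-179.6, 39.0, -137.6]
force: [0.8, -0.5, 0.4]
opening: 0.0569
gripper_force: 0.0
```

Request:
send_rows(deltas=[[[0,0,-0.02],0],[[0,0,-0.04],0],[[0,0,-0.05],0],[[0,0,-0.05],0],[[0,0,-0.05],0]])

```text
clock: 22.3
tool_pos: [0.4678, -0.2622, 0.4576]
orientation: [-179.6, 39.1, -137.6]
force: [0.1, -1.2, -0.5]
opening: 0.0575
gripper_force: 0.0
```

Run:
```python
from go import *
a=ctrl.snapshot('scene');b=ctrl.snapshot('top')
I=np.hstack([cv2.resize(a['color'][180:350,250:390],(494,600),interpolation=2),cv2.copyMakeBorder(cv2.resize(b['color'][95:235,265:365],(300,420),interpolation=2),0,180,0,0,0)])
cv2.imwrite('pics/end.png',I[:,:,::-1])
```

```text
22.3 [-33.46   1.62   3.82 -37.93 -82.51 -12.47] p [ 0.4678 -0.2622  0.4576] rpy [-179.6467   39.0637 -137.629 ] tilt 39.06502708821443 az 41.810344742587674 f [ 0.1 -1.2 -0.5] posaz -29.275453897528557
turn deg for y= [ 0.67 -0.75  0.  ] -179.5646609325549
turn deg for y= [-0.67  0.75 -0.  ] 0.4353390674451209
```

View pics/end.png

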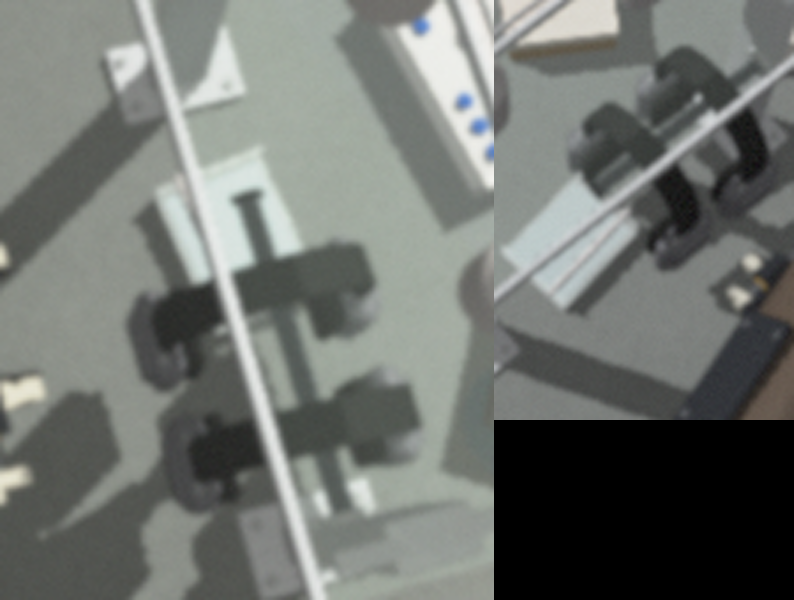

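Both pairs now hang side by side, ours at (265,290) and the other at (305,440) in the left crop. The cups are on either side of the bar, nothing else looks moved, and the gripper is clear. Handing in.

```bash
python3 -c "
from plant import ctrl
print(ctrl.close_job())"
```

```text
the job is handed in; nothing more can be done
None
```

The grey and black ear defenders hang on the steel bar beside the other pair, one cup on either side, with the gripper clear; the job was handed in at about 22 s, and the last picture showed the other pair and the casting tray still in place and the glass shelf undisturbed.

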